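# Hold a steel block against the stops of a spring-plunger nest

## Task

Take the longest of the three bright steel blocks, lay it lengthwise in the guide of the plunger nest and slide it against the sprung plunger until its end sits squarely and firmly against the two brass stop studs, without ramming them. Leave the other loose things where they lie. Finish while still gripping the block and keeping that push on: the program ends with the plunger held in and the block on its stops, nothing let go.

Things in the scene. Friction and masses are not known exactly. Their poses are not given: they have to be found in the camera images.
- long_block: Bright ground steel block, 25 (x) x 50 (y, its length) x 25 (z) mm, about 0.24 kg, the longest of three bright steel blocks; it lies loose on the bench to the right of the nest. Origin: centre of its underside, z up. Grip it across the 25 mm width.
- nest: Plunger nest, fixed to the bench, place and yaw vary. Dark steel plate 180 (x) x 100 (y) x 14 mm; origin: centre of its underside. Its +x is the push direction, along the guide to the aluminium housing (x = 45 to 85 mm, 60 mm wide, top z = 48). The block slides on the plate's top (z = 14 mm) along y = 0, its length along x; the plate is flat and clear from x = -90 to -4 mm.
- guide_seat (a point): Point on the plate's top, at nest x = 10, y = 0, z = 14 mm: where the centre of the block's underside is when its end is on the stops. Axes as the nest. Two low steel rails, 6 mm above the plate, form the guide: 30 mm wide from nest x = 10 to 41 mm, flaring to about 38 mm at x = -4 mm. The plunger's red tail comes out behind the housing as it is pressed.
- stops: The two brass stop studs (8 mm diameter, at y = -8 and +8 mm either side of the plunger, 26.5 mm above the bench), rigid, fixed in the housing; same origin and axes as the nest; their flat faces are at x = 35 mm.
- stop_face (a point): Point midway between the faces of the two brass stop studs, 26.5 mm above the bench; axes as the nest. Tall shelving with blue totes stands left of the bench (y over 0.3 m, x over 0.5 m): keep the arm clear of it.
- plunger_tip (a point): Tip of the sprung steel plunger (6 mm diameter) between the studs, 26.5 mm above the bench; free, it stands 15 mm out in front of the stud faces; moves with the plunger.
- plunger (a joint): How far the plunger is pressed in, m: 0 free, 0.015 when the block's end meets the stop studs. Its spring pushes back with about 4 N at first and 8.5 N at 0.015; it always returns when let go.
- flat_block: Bright steel block 30 x 35 x 12 mm, loose on the bench, to be left alone; origin at the centre of its underside.
- thin_block: Bright steel block 9 x 30 x 20 mm, loose on the bench, to be left alone; origin at the centre of its underside.
- tape_measure: Orange tape measure 32 x 77 x 58 mm, loose at the back of the bench, to be left alone; origin at the centre of its underside.
- oil_stone: Dressing stone stick 13 x 90 x 12 mm, loose at the back, to be left alone; origin at the centre of its underside.
- screwdriver: Red-handled screwdriver 25 x 210 x 25 mm, loose at the right, to be left alone; origin at the centre of its underside.
Mind the look-alikes: they are no part of the job. What is shaped like the long_block but blue, green or turquoise is not meant.

How it is judged:
By the outcome, as a careful person would: the job done as asked, in the order asked, and still so for the second after the job is handed in, while the arm keeps its last pose, push and grip.
It also fails if it takes over 58 s, if anything falls off the work surface, if the arm or the gripper's body presses on something with over 40 N, if the wrist force passes 120 N, or if a joint passes its speed limit or range.

## Robot

A 7-joint arm with a two-finger parallel gripper is mounted at the origin on a cart in front of the work surface, level with it; the furniture and walls round the work are solid. World frame = base frame: x ahead of the robot, y to its left, z up, the work surface at z = 0. Lengths are in m, angles in rad, forces in N, time in s.
With the tool pointing down it reaches from about 0.4 to 0.85 m from the base axis. Payload 4.5 kg.
Tool frame: the origin (TCP) lies at the very end of the fingers, on their centre line; the grasp point (between the pads) lies 19 mm behind it; z points along the fingers, x is the direction in which the jaws open and shut, and the axes are right-handed (so a half turn about z gives the same grasp; the last joint's range is limited). The gripper opens to 88 mm and grips with 3 to 60 N. Pads are 18 mm wide; open, the fingers measure 123 mm over their backs; the gripper's body (75 mm by 187 mm) begins 45 mm behind the grasp point.
Start: joints at [1.352, 0.689, -0.195, 1.565, 0.157, 0.902, -0.215], TCP at [0.156, -0.605, 0.209] pointing down, gripper open.
Joint ranges: [-3.01, 3.01], [-0.46, 2.08], [-1.47, 1.51], [0.13, 2.56], [-1, 4.14], [0.04, 2.09], [-2.66, 2.66]. Speed limits (rad/s): [2.57, 2.57, 3.14, 3.14, 3.14, 3.14, 3.14].

## Interface

Orientations are given as a unit quaternion [x, y, z, w].
In Python, from plant import * gives the robot as it stands.
- The arm moves only by the tool apply_moves, never from a script. Its argument "series" is a list of rows, each an object of numbers: "x", "y", "z": the shift along the tool's x, y, z in units of 80 cm (1.0 is 80 cm); "wx", "wy", "wz": the turn, a rotation vector about the tool's x, y, z in units of pi rad (1.0 is pi rad); "fingers": the opening, from -1 (shut) to 1 (fully open), so that 0 is half open. In form: [{"x": .., "y": .., "z": .., "wx": .., "wy": .., "wz": .., "fingers": ..}, ...]. A call has 1 to 8 rows; each row shifts and turns the pose as measured when the row begins, along the tool's axes as they then stand; what a row does not reach is not made up. A row lasts 1/8 s, in which the tool goes at most 62.5 mm and 10.7 degrees, less where a joint would pass 70% of its speed; a pose out of reach is approached as far as the arm can. A call with a number of a shift or a turn outside -1 to 1 is refused whole. A call with a gripper value outside its range is refused whole. The fingers move at their own pace and stop on an object; "force" is the grip in N (left out, the last holds). Time passes only in rows, so rows that do not move let the fingers close. It gives the time, the measured TCP pose, the force and the opening at its end, in the units of the state.
- get_state(): the state, without advancing time (a new reading comes with each control period).
- snapshot(name): name is "scene" or "top"; returns (picture, depth): 420x560x3 uint8, red, green, blue; 420x560 float32, m along the optical axis (not along the pixel's ray), 0 where there is no reading.
- camera_model(name): a dict with "camera_matrix" (3x3 intrinsics, pixels), "world_from_camera" (4x4, takes a point from camera to world coordinates). Camera axes: x right, y up, looking along -z (the intrinsics and any distortion apply to the point x, -y, -z); pixel columns grow to the right and rows downward; lengths in m; the calibration is good to about 2 mm. A picture is of the moment at which its call begins. camera_model takes no time and is no camera call.
- finish_job(): hands the job in, once; it reports no verdict.
The state is a dict: "clock": time; "q": joint angles; "qd": joint speeds; "joint_torque": joint torques, N m; "tool_pos": TCP position; "eef_rot": TCP orientation; "contact_force": force on the tool from outside, world axes, zero at the start; "moment": the same for the moment, N m; "opening": opening from 0.0 (shut) to 1.0 (fully open).
Only numpy, scipy, OpenCV 4.12 (cv2) and the standard library are available. Lean on these libraries where they do the work, as an engineer would, in place of code of your own. Each camera call takes 0.05 s, during which the arm holds its last target. There are 200 camera calls.

## Working session

There is one attempt and no reset: what is moved stays moved. The work goes in short steps, Python scripts to look and compute and a tool call to move; the robot and the scene stay as the last step left them, time stands still between calls to the robot, and variables do not carry over. Pictures are saved under pics/ and viewed, about 8 in all and at most 12, crops included, and the job is handed in when it is done.

Besides the shell and the picture viewer there is one more tool, called after "Call:" in YAML: its name, and indented under it one key for each argument. apply_moves: Moves the arm, as the interface text tells. Its arguments: {"type":"object","properties":{"series":{"type":"array","items":{"type":"object","properties":{"x":{"type":"number"},"y":{"type":"number"},"z":{"type":"number"},"wx":{"type":"number"},"wy":{"type":"number"},"wz":{"type":"number"},"fingers":{"type":"number"}}}},"force":{"type":"number"}},"required":["series"]}

```bash
mkdir -p pics; ls; cat > h.py <<'E'
from plant import *
import numpy as np, cv2
def shot(n,f=None):
    p,d=snapshot(n)
    if f: cv2.imwrite('pics/'+f,p[...,::-1])
    return p,d
def cast(n,uv,z):
    c=camera_model(n);K=np.array(c["camera_matrix"]);T=np.array(c["world_from_camera"])
    uv=np.atleast_2d(uv).astype(float)
    r=np.c_[uv,np.ones(len(uv))]@np.linalg.inv(K).T
    r=(r*[1,-1,-1])@T[:3,:3].T
    o=T[:3,3]; return o+r*((z-o[2])/r[:,2])[:,None]
E
python3 - <<'E'
from h import *
for n in("top","scene"):
    p,d=shot(n,n+'0.png'); print(camera_model(n)); np.savez(n+'0',p=p,d=d)
print(get_state())
E
```

```text
pics
{'camera_matrix': array([[440.77203588,   0.        , 279.41174219],
       [  0.        , 440.77203588, 207.543473  ],
       [  0.        ,   0.        ,   1.        ]]), 'world_from_camera': array([[-0.0052084 ,  0.98605251, -0.16635297,  0.4171292 ],
       [-0.99988031, -0.00271168,  0.01523218, -0.20633846],
       [ 0.01456864,  0.16641239,  0.98594861,  0.87431735],
       [ 0.        ,  0.        ,  0.        ,  1.        ]])}
{'camera_matrix': array([[384.38696061,   0.        , 282.32033056],
       [  0.        , 384.38696061, 212.07910951],
       [  0.        ,   0.        ,   1.        ]]), 'world_from_camera': array([[-0.89335814,  0.21851773, -0.39263372,  0.24691506],
       [-0.44934233, -0.43763854,  0.77882217,  0.45555336],
       [-0.0016452 ,  0.87219408,  0.48915722,  0.48409787],
       [ 0.        ,  0.        ,  0.        ,  1.        ]])}
{'clock': 0.1, 'q': array([ 1.35178533,  0.68987589, -0.19455575,  1.56623196,  0.15729791,
        0.90250654, -0.21510141]), 'qd': array([ 0.00024056, -0.00278797, -0.00084216, -0.00402655, -0.00020421,
       -0.00074968,  0.00048009]), 'joint_torque': array([-2.69885932e-03, -5.28497100e+01, -1.27142541e+00, -1.53836721e+01,
       -5.25998371e-02,  1.99166308e-03,  5.86831447e-05]), 'tool_pos': array([ 0.15614949, -0.60454562,  0.20830845]), 'eef_rot': array([ 7.90639841e-01, -6.12280964e-01, -6.72835650e-04, -4.59033309e-04]), 'contact_force': array([ 0.35410033,  0.46616374, -0.46551034]), 'moment': array([-0.02092407,  0.05784888,  0.03335041]), 'opening': 0.9990970921199516}
```

View pics/top0.png

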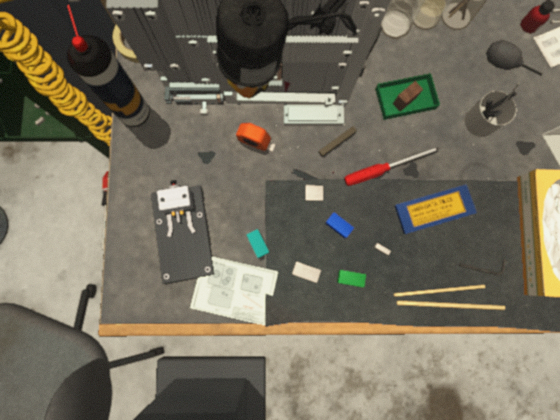

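View pics/scene0.png

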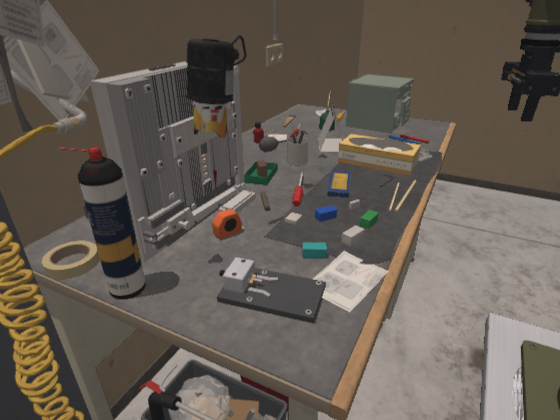

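The top view shows three bright blocks: (314,192), squarish, so flat_block; (307,271), elongated; and (382,249), tiny, so thin_block. The coloured look-alikes are teal (258,243), blue (340,225) and green (352,278). My choice is (307,271). The nest is at about (182,230), with its housing at (173,198), so it pushes up-image.

```bash
cat >> h.py <<'E'
def blob(mask,u,v):
    n,l,s,c=cv2.connectedComponentsWithStats(mask.astype(np.uint8)); i=l[v,u]
    return (l==i) if i else None
E
python3 - <<'E'
from h import *
z=np.load('top0.npz');p=z['p'];d=z['d']
hsv=cv2.cvtColor(p,cv2.COLOR_RGB2HSV)
br=(p.min(2)>125)
for nm,u,v,h in(("long",307,271,.025),("flat",314,192,.012),("thin",382,249,.02)):
    m=blob(br,u,v); 
    if m is None: print(nm,p[v,u]);continue
    ys,xs=np.nonzero(m); w=cast("top",np.c_[xs,ys],h)[:,:2]
    r=cv2.minAreaRect((w*1000).astype(np.float32)); print(nm,len(xs),r, w.mean(0))
a=cv2.resize(p[175:290,145:265],None,fx=5,fy=5,interpolation=cv2.INTER_CUBIC)
b=cv2.resize(p[245:300,280:335],None,fx=5,fy=5,interpolation=cv2.INTER_CUBIC)
c=np.zeros((575,800,3),np.uint8);c[:,:600]=a[:575];c[:275,600:]=b[:275,:200]
c[:275,600:]=b[:275,37:237]
cv2.imwrite('pics/c1.png',c[...,::-1])
E
```

```text
long 360 ((436.05645751953125, -269.6842956542969), (50.63582229614258, 25.81771469116211), 70.23974609375) [ 0.4360941 -0.2694136]
flat 274 ((592.8997192382812, -287.984130859375), (34.09252166748047, 30.723459243774414), 89.1474609375) [ 0.59270251 -0.28786781]
thin 79 ((480.1616516113281, -418.93426513671875), (30.841796875, 9.80214786529541), 59.59503936767578) [ 0.48005071 -0.41888424]
```

View pics/c1.png

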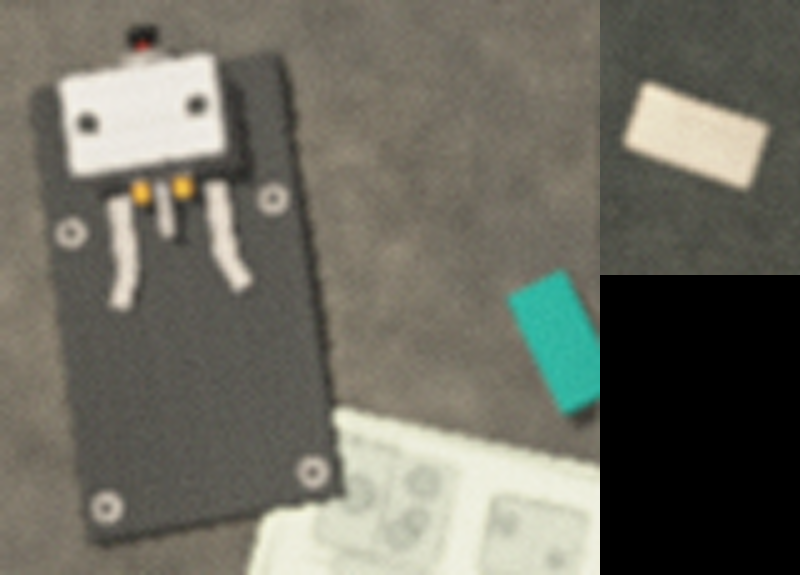

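The crop confirms the choice: a plain bright steel block measuring 50 x 25 mm. It also shows the plate corners at crop positions (35,88), (283,55), (342,497) and (92,543), the housing top and the studs. Next I work out the nest pose.

```bash
python3 - <<'E'
from h import *
f=lambda L:(np.array(L)-2)/5+[145,175]
pl=cast("top",f([(35,88),(283,55),(342,497),(92,543)]),.014)[:,:2]
ho=cast("top",f([(60,80),(215,55),(228,155),(72,178)]),.048)[:,:2]
rails=cast("top",f([(120,305),(242,288),(120,200),(216,185)]),.020)[:,:2]
sc=cast("top",f([(71,233),(272,199),(312,472),(106,507)]),.014)[:,:2]
# nest coords: order BL(+x,+y),(+x,-y),(-x,-y),(-x,+y)
N=np.array([(90,50),(90,-50),(-90,-50),(-90,50)])/1e3
H=np.array([(85,30),(85,-30),(45,-30),(45,30)])/1e3
def fit(A,B):
    a=A-A.mean(0);b=B-B.mean(0)
    th=np.arctan2((a[:,0]*b[:,1]-a[:,1]*b[:,0]).sum(),(a*b).sum())
    R=np.array([[np.cos(th),-np.sin(th)],[np.sin(th),np.cos(th)]])
    t=B.mean(0)-R@A.mean(0);return th,t,B-(A@R.T+t)
for A,B in((N,pl),(H,ho),(np.r_[N,H],np.r_[pl,ho])):
    th,t,r=fit(A,B);print(np.degrees(th),t,np.round(r*1e3,1).tolist())
R=np.array([[np.cos(th),-np.sin(th)],[np.sin(th),np.cos(th)]])
print('rails',(rails-t)@R*1e3,'screws',(sc-t)@R*1e3)
E
```

```text
9.03165880390317 [ 0.51237793 -0.02929388] [[0.4, -0.6], [-2.1, 0.4], [1.5, 1.8], [0.2, -1.7]]
8.909426843039846 [ 0.51137043 -0.02758856] [[-0.8, -0.4], [-0.4, 0.3], [0.3, 0.4], [0.9, -0.3]]
9.249675923795769 [ 0.51190464 -0.0286318 ] [[1.1, -1.5], [-1.7, -0.6], [1.7, 1.4], [0.8, -2.0], [-1.0, 0.2], [-1.1, 0.8], [-0.4, 1.2], [0.6, 0.5]]
rails [[ -1.23092229  24.65787992]
 [ -2.41371202 -22.74002513]
 [ 39.63865566  19.52342751]
 [ 39.40654315 -18.14833103]] screws [[ 30.90840498  41.3139569 ]
 [ 31.40647146 -38.10838649]
 [-76.73025014 -38.8047429 ]
 [-76.86344142  40.9644191 ]]
```

```bash
cat >> h.py <<'E'
from scipy.spatial.transform import Rotation as Ro
def need(tgt,jaw_deg):
    s=get_state();R=Ro.from_quat(s["eef_rot"]);j=np.radians(jaw_deg)
    x=np.array([np.cos(j),np.sin(j),0]);zz=np.array([0,0,-1.]);G=Ro.from_matrix(np.c_[x,np.cross(zz,x),zz])
    d=np.array(tgt)-s["tool_pos"]
    print('t',s["clock"],'pos',s["tool_pos"].round(4),'F',s["contact_force"].round(2),'M',s["moment"].round(2),'open mm',round(s["opening"]*88,2))
    print('units now-frame',(R.inv().apply(d)/.8).round(4),'target-frame',(G.inv().apply(d)/.8).round(4),'turn',((R.inv()*G).as_rotvec()/np.pi).round(4))
E
python3 -c "
from h import *
need((.436,-.2694,.10),-19.76)"
```

```text
t 0.1 pos [ 0.1561 -0.6045  0.2083] F [ 0.35  0.47 -0.47] M [-0.02  0.06  0.03] open mm 87.92
units now-frame [-0.3179 -0.4435  0.1359] target-frame [ 0.1876 -0.5125  0.1354] turn [-2.000e-04  5.000e-04 -3.097e-01]
```

Call:
apply_moves:
  series:
    - {"wz":-0.0516,"fingers":0.3}
    - {"wz":-0.0516,"fingers":0.3}
    - {"wz":-0.0516,"fingers":0.3}
    - {"wz":-0.0516,"fingers":0.3}
    - {"wz":-0.0516,"fingers":0.3}
    - {"wz":-0.0516,"fingers":0.3}

```text
schema error: expected keys x, y, z, wx, wy, wz, fingers
```

```bash
python3 -c "
from h import *
need((.436,-.2694,.10),-19.76);print(get_state()['q'])"
```

```text
t 0.1 pos [ 0.1561 -0.6045  0.2083] F [ 0.35  0.47 -0.47] M [-0.02  0.06  0.03] open mm 87.92
units now-frame [-0.3179 -0.4435  0.1359] target-frame [ 0.1876 -0.5125  0.1354] turn [-2.000e-04  5.000e-04 -3.097e-01]
[ 1.35178533  0.68987589 -0.19455575  1.56623196  0.15729791  0.90250654
 -0.21510141]
```

Call:
apply_moves:
  series:
    - {"x":0,"y":0,"z":0,"wx":0,"wy":0,"wz":-0.052,"fingers":0.3}
    - {"x":0,"y":0,"z":0,"wx":0,"wy":0,"wz":-0.052,"fingers":0.3}
    - {"x":0,"y":0,"z":0,"wx":0,"wy":0,"wz":-0.052,"fingers":0.3}
    - {"x":0,"y":0,"z":0,"wx":0,"wy":0,"wz":-0.052,"fingers":0.3}
    - {"x":0,"y":0,"z":0,"wx":0,"wy":0,"wz":-0.052,"fingers":0.3}
    - {"x":0,"y":0,"z":0,"wx":0,"wy":0,"wz":-0.052,"fingers":0.3}

```text
clock: 0.85
tool_pos: [0.155, -0.6022, 0.2053]
eef_rot: [0.988, -0.152, -0.002, -0.003]
contact_force: [-0.2, 0.8, -0.2]
opening: 0.651
```

```bash
python3 -c "
from h import *
need((.436,-.2694,.10),-19.76);print(get_state()['q'])"
```

```text
t 0.85 pos [ 0.155  -0.6022  0.2053] F [-0.25  0.81 -0.22] M [-0.07 -0.09  0.02] open mm 57.32
units now-frame [ 0.2106 -0.5016  0.1335] target-frame [ 0.1899 -0.5103  0.1316] turn [-0.0019  0.0019  0.0125]
[ 1.50578151  0.72364069 -0.48144691  1.56108842  0.38356932  0.96095412
  0.5972117 ]
```

Call:
apply_moves:
  series:
    - {"x":0.024,"y":-0.062,"z":0.008,"wx":0,"wy":0,"wz":0,"fingers":0.3}
    - {"x":0.024,"y":-0.062,"z":0.008,"wx":0,"wy":0,"wz":0,"fingers":0.3}
    - {"x":0.024,"y":-0.062,"z":0.008,"wx":0,"wy":0,"wz":0,"fingers":0.3}
    - {"x":0.024,"y":-0.062,"z":0.008,"wx":0,"wy":0,"wz":0,"fingers":0.3}
    - {"x":0.024,"y":-0.062,"z":0.008,"wx":0,"wy":0,"wz":0,"fingers":0.3}
    - {"x":0.024,"y":-0.062,"z":0.008,"wx":0,"wy":0,"wz":0,"fingers":0.3}
    - {"x":0.024,"y":-0.062,"z":0.008,"wx":0,"wy":0,"wz":0,"fingers":0.3}
    - {"x":0,"y":0,"z":0,"wx":0,"wy":0,"wz":0,"fingers":0.3}

```text
clock: 1.85
tool_pos: [0.3936, -0.3033, 0.1577]
eef_rot: [0.988, -0.153, -0.002, -0.005]
contact_force: [-0.1, 0.3, 0.9]
opening: 0.648
```

```bash
python3 -c "
from h import *
need((.436,-.2694,.10),-19.76);print(get_state()['q'])"
```

```text
t 1.85 pos [ 0.3936 -0.3033  0.1577] F [-0.13  0.3   0.91] M [-0.13 -0.07  0.  ] open mm 57.01
units now-frame [ 0.0382 -0.0558  0.0724] target-frame [ 0.0356 -0.0578  0.0721] turn [-0.0028  0.002   0.0118]
[ 0.82126178  0.62867346 -0.40226324  1.98440271  0.39785258  0.61295071
 -0.15094622]
```

Call:
apply_moves:
  series:
    - {"x":0.019,"y":-0.028,"z":0.02,"wx":-0.0028,"wy":0.002,"wz":0.012,"fingers":0.3}
    - {"x":0.018,"y":-0.029,"z":0.02,"wx":0,"wy":0,"wz":0,"fingers":0.3}
    - {"x":0,"y":0,"z":0.012,"wx":0,"wy":0,"wz":0,"fingers":0.3}
    - {"x":0,"y":0,"z":0,"wx":0,"wy":0,"wz":0,"fingers":0.3}

```text
clock: 2.35
tool_pos: [0.4334, -0.2732, 0.1144]
eef_rot: [0.985, -0.175, -0.002, 0.002]
contact_force: [-0.2, -0.6, 1.0]
opening: 0.65
```

```bash
python3 -c "
from h import *
need((.436,-.2694,.009),-19.76)
p,d=shot('top');q,e=shot('scene')
a=cv2.resize(p[220:320,250:370],(480,400),interpolation=2);b=cv2.resize(q[150:280,290:410],(369,400),interpolation=2)
cv2.imwrite('pics/c2.png',np.hstack([a,b])[:,:800,::-1])"
```

```text
t 2.35 pos [ 0.4334 -0.2732  0.1144] F [-0.18 -0.56  0.97] M [-0.08 -0.09 -0.01] open mm 57.22
units now-frame [ 0.0018 -0.0062  0.1317] target-frame [ 0.0015 -0.0056  0.1317] turn [ 0.0014  0.001  -0.0024]
```

View pics/c2.png

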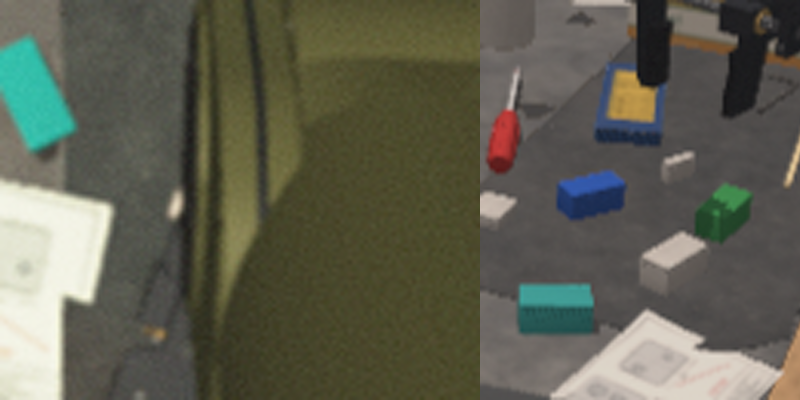

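The arm hides the block in the top view. The scene view shows the fingers straddling above the block at crop (675,260), with nothing in the way. Descending.

Call:
apply_moves:
  series:
    - {"x":0.0018,"y":-0.006,"z":0.03,"wx":0.0014,"wy":0.001,"wz":-0.0024,"fingers":0.3}
    - {"x":0,"y":0,"z":0.03,"wx":0,"wy":0,"wz":0,"fingers":0.3}
    - {"x":0,"y":0,"z":0.02,"wx":0,"wy":0,"wz":0,"fingers":0.3}
    - {"x":0,"y":0,"z":0,"wx":0,"wy":0,"wz":0,"fingers":0.3}

```text
clock: 2.95
tool_pos: [0.4356, -0.2751, 0.0523]
eef_rot: [0.984, -0.176, 0.003, 0.002]
contact_force: [-0.5, 0.7, -0.2]
opening: 0.655
```

```bash
python3 -c "
from h import *
need((.436,-.2694,.009),-19.76)
q,e=shot('scene')
b=cv2.resize(q[150:280,290:450],(640,520),interpolation=2)
cv2.imwrite('pics/c3.png',b[...,::-1])"
```

```text
t 2.95 pos [ 0.4356 -0.2751  0.0523] F [-0.5   0.65 -0.19] M [-0.07 -0.03  0.01] open mm 57.61
units now-frame [-0.0024 -0.007   0.0541] target-frame [-0.0019 -0.0069  0.0541] turn [ 0.0009 -0.0021 -0.0026]
```

View pics/c3.png

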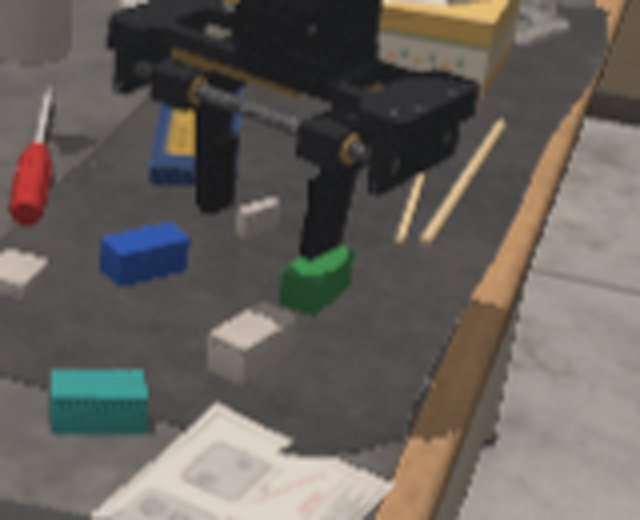

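The fingers look further away than the block: the green one partly hides a fingertip. I'll check this numerically before going lower.

```bash
cat >> h.py <<'E'
def proj(n,P):
    c=camera_model(n);K=np.array(c["camera_matrix"]);T=np.array(c["world_from_camera"])
    q=(np.atleast_2d(P)-T[:3,3])@T[:3,:3]*[1,-1,-1];q=q@K.T;return q[:,:2]/q[:,2:]
E
python3 -c "
from h import *
s=get_state();print(s['tool_pos'],proj('scene',s['tool_pos']),proj('top',s['tool_pos']))
print('block top in scene by top est',proj('scene',(.436,-.2694,.025)))
p,d=shot('scene')
m=blob(p.min(2)>125,290+240//4,150+330//4)
ys,xs=np.nonzero(m);print(len(xs),xs.mean(),ys.mean(),cast('scene',[xs.mean(),ys.mean()],.025),cast('scene',[290+270/4,150+228/4],.0523))
c=camera_model('scene');T=np.array(c['world_from_camera']);K=np.array(c['camera_matrix'])
for u,v in((350,235),(344,200),(369,210),(320,213),(363,222)):
  z=d[v,u];r=np.linalg.inv(K)@[u,v,1]*z;print(u,v,z,(T[:3,:3]@(r*[1,-1,-1])+T[:3,3]).round(3))
p,d=shot('top');c=camera_model('top');T=np.array(c['world_from_camera']);K=np.array(c['camera_matrix'])
z=np.load('top0.npz')
for u,v in((307,271),(352,278),(182,240)):
  w=z['d'][v,u];r=np.linalg.inv(K)@[u,v,1]*w;print(u,v,w,(T[:3,:3]@(r*[1,-1,-1])+T[:3,3]).round(3))
"
```

```text
[ 0.43603233 -0.27538678  0.05287994] [[354.388912   218.77872427]] [[310.25927504 271.36196192]]
block top in scene by top est [[352.4765054  230.70430993]]
105 351.15238095238095 231.8 [[ 0.43723145 -0.26363137  0.025     ]] [[ 0.44638791 -0.3326786   0.0523    ]]
350 235 0.85000205 [ 0.436 -0.252  0.024]
344 200 0.84689385 [ 0.464 -0.277  0.093]
369 210 0.79911304 [ 0.401 -0.25   0.097]
320 213 0.93396205 [ 0.531 -0.312  0.025]
363 222 0.9130524 [ 0.429 -0.331  0.017]
307 271 0.8404749 [ 0.437 -0.271  0.026]
352 278 0.84275365 [ 0.424 -0.358  0.023]
182 240 0.86154026 [ 0.499 -0.029  0.012]
```

```bash
python3 -c "
from h import *
s=get_state();R=Ro.from_quat(s['eef_rot']).as_matrix()
p,d=shot('scene');cv2.imwrite('pics/full.png',p[...,::-1])
c=camera_model('scene');T=np.array(c['world_from_camera']);K=np.array(c['camera_matrix'])
V,U=np.mgrid[:420,:560];W=((np.dstack([U,V,np.ones_like(U)])*d[...,None]@np.linalg.inv(K).T)*[1,-1,-1])@T[:3,:3].T+T[:3,3]
L=(W-s['tool_pos'])@R
m=(abs(L[...,0])<.065)&(abs(L[...,1])<.02)&(L[...,2]<.02)&(L[...,2]>-.06)&(W[...,2]>.03)
x=L[m];print(len(x))
for a in np.arange(-.06,.02,.01):
  q=x[(x[:,2]>=a)&(x[:,2]<a+.01)]
  for sg in(-1,1):
    w=q[q[:,0]*sg>0]
    if len(w):print(round(a,3),sg,len(w),w.min(0).round(3),w.max(0).round(3))
for o in(-.029,.029):print('expected tip px',proj('scene',s['tool_pos']+R@[o,0,0]),proj('scene',s['tool_pos']+R@[o,0,-.04]))
"
```

```text
251
-0.06 -1 47 [-0.046 -0.012 -0.06 ] [-0.031  0.011 -0.05 ]
-0.06 1 45 [ 0.027 -0.013 -0.059] [ 0.042  0.009 -0.05 ]
-0.05 -1 42 [-0.045 -0.013 -0.05 ] [-0.03  0.01 -0.04]
-0.05 1 43 [ 0.027 -0.012 -0.05 ] [ 0.043  0.009 -0.04 ]
-0.04 -1 33 [-0.044 -0.012 -0.04 ] [-0.028  0.008 -0.031]
-0.04 1 40 [ 0.027 -0.013 -0.04 ] [ 0.041  0.01  -0.03 ]
-0.03 -1 1 [-0.034 -0.008 -0.029] [-0.034 -0.008 -0.029]
expected tip px [[364.68461252 223.5373702 ]] [[366.74561389 207.4639824 ]]
expected tip px [[343.76928624 213.74410612]] [[345.25438    198.13444275]]
```

Seen sideways, the fingers straddle the block correctly. In the camera they end about 30 mm higher than the reported TCP. I'll go down in small steps, watching force and picture.

Call:
apply_moves:
  series:
    - {"x":-0.002,"y":-0.007,"z":0.02,"wx":0.001,"wy":-0.002,"wz":-0.0026,"fingers":0.3}
    - {"x":0,"y":0,"z":0.018,"wx":0,"wy":0,"wz":0,"fingers":0.3}
    - {"x":0,"y":0,"z":0.008,"wx":0,"wy":0,"wz":0,"fingers":0.3}
    - {"x":0,"y":0,"z":0,"wx":0,"wy":0,"wz":0,"fingers":0.3}

```text
clock: 3.65
tool_pos: [0.4383, -0.2688, 0.0146]
eef_rot: [0.985, -0.171, 0.002, -0.0]
contact_force: [-0.0, 0.2, 1.0]
opening: 0.648
```

```bash
cat >> h.py <<'E'
def tips(p,d):
    s=get_state();R=Ro.from_quat(s['eef_rot']).as_matrix()
    c=camera_model('scene');T=np.array(c['world_from_camera']);K=np.array(c['camera_matrix'])
    V,U=np.mgrid[:420,:560];W=((np.dstack([U,V,np.ones_like(U)])*d[...,None]@np.linalg.inv(K).T)*[1,-1,-1])@T[:3,:3].T+T[:3,3]
    L=(W-s['tool_pos'])@R
    m=(abs(L[...,0])<.065)&(abs(L[...,1])<.02)&(L[...,2]>-.06)&(W[...,2]>.004)&(p.max(2)<60)&(L[...,2]<.03)
    for sg in(-1,1):
        w=L[m&(L[...,0]*sg>0)];print(sg,len(w),w.min(0).round(3),w.max(0).round(3),np.sort(w[:,2])[-8:].round(3))
E
python3 -c "
from h import *
need((.436,-.2694,.009),-19.76)
p,d=shot('scene');tips(p,d)
cv2.imwrite('pics/c4.png',cv2.resize(p[150:280,290:450],(640,520),interpolation=2)[...,::-1])"
```

```text
t 3.65 pos [ 0.4383 -0.2688  0.0146] F [-0.    0.2   0.98] M [-0.09 -0.05 -0.07] open mm 57.0
units now-frame [-0.0025  0.0016  0.007 ] target-frame [-0.0025  0.0016  0.007 ] turn [-0.0003 -0.0013  0.0005]
-1 104 [-0.046 -0.013 -0.06 ] [-0.029  0.009 -0.031] [-0.035 -0.035 -0.035 -0.034 -0.033 -0.033 -0.033 -0.031]
1 117 [ 0.026 -0.012 -0.06 ] [ 0.044  0.01  -0.03 ] [-0.034 -0.033 -0.033 -0.033 -0.033 -0.032 -0.032 -0.03 ]
```

View pics/c4.png

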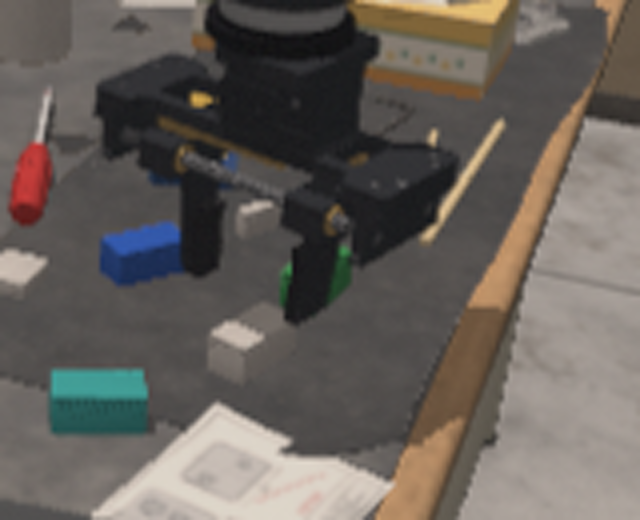

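The picture confirms it: the fingertips are at about z = 46 mm, above the block top, while the state reports 15 mm. So the true tip sits about 31 mm above the reported TCP. I'll descend further with small, force-checked steps.

Call:
apply_moves:
  series:
    - {"x":-0.0025,"y":0.0016,"z":0.015,"wx":0,"wy":-0.001,"wz":0,"fingers":0.3}
    - {"x":0,"y":0,"z":0.014,"wx":0,"wy":0,"wz":0,"fingers":0.3}
    - {"x":0,"y":0,"z":0.008,"wx":0,"wy":0,"wz":0,"fingers":0.3}
    - {"x":0,"y":0,"z":0,"wx":0,"wy":0,"wz":0,"fingers":0.3}

```text
clock: 4.2
tool_pos: [0.4362, -0.2697, -0.0167]
eef_rot: [0.985, -0.171, 0.001, -0.0]
contact_force: [-0.2, -0.7, -0.5]
opening: 0.65
```

```bash
python3 -c "
from h import *
need((.436,-.2694,-.022),-19.76)
p,d=shot('scene');tips(p,d)
cv2.imwrite('pics/c5.png',cv2.resize(p[150:280,290:450],(640,520),interpolation=2)[...,::-1])"
```

```text
t 4.2 pos [ 0.4362 -0.2697 -0.0167] F [-0.19 -0.66 -0.46] M [ 0.01 -0.09 -0.01] open mm 57.22
units now-frame [-0.0003 -0.0003  0.0066] target-frame [-0.0003 -0.0003  0.0066] turn [-0.0003 -0.0005  0.0004]
-1 95 [-0.046 -0.013 -0.06 ] [-0.03   0.01  -0.031] [-0.037 -0.036 -0.036 -0.035 -0.035 -0.035 -0.034 -0.031]
1 109 [ 0.026 -0.012 -0.06 ] [ 0.043  0.01  -0.03 ] [-0.034 -0.033 -0.033 -0.032 -0.032 -0.032 -0.031 -0.03 ]
```

View pics/c5.png

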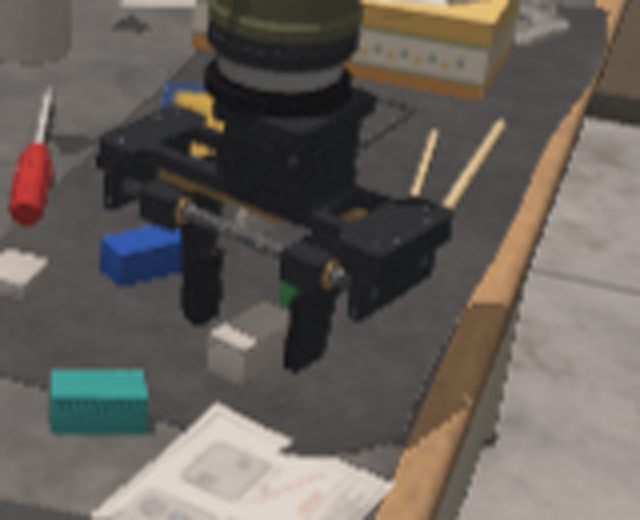

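The fingers now straddle the block at crop (245,340), near enough level with it, with no contact force. A little lower, then grip.

Call:
apply_moves:
  series:
    - {"x":0,"y":0,"z":0.006,"wx":0,"wy":0,"wz":0,"fingers":0.3}
    - {"x":0,"y":0,"z":0,"wx":0,"wy":0,"wz":0,"fingers":-0.3}
    - {"x":0,"y":0,"z":0,"wx":0,"wy":0,"wz":0,"fingers":-0.6}
    - {"x":0,"y":0,"z":0,"wx":0,"wy":0,"wz":0,"fingers":-0.6}
    - {"x":0,"y":0,"z":0,"wx":0,"wy":0,"wz":0,"fingers":-0.6}
  force: 55

```text
clock: 4.88
tool_pos: [0.4365, -0.27, -0.021]
eef_rot: [0.985, -0.171, 0.001, -0.0]
contact_force: [-1.3, 1.0, -1.8]
opening: 0.277
```

```bash
python3 -c "
from h import *
need((.436,-.2694,.079),-19.76)"
```

```text
t 4.875 pos [ 0.4365 -0.27   -0.021 ] F [-1.32  1.02 -1.81] M [ 0.02  0.07 -0.04] open mm 24.4
units now-frame [-0.0005 -0.0006 -0.125 ] target-frame [-0.0009 -0.0005 -0.125 ] turn [-0.0003 -0.0009  0.0003]
```

Call:
apply_moves:
  series:
    - {"x":0,"y":0,"z":0,"wx":0,"wy":0,"wz":0,"fingers":-1}
    - {"x":0,"y":0,"z":0,"wx":0,"wy":0,"wz":0,"fingers":-1}
    - {"x":0,"y":0,"z":-0.03,"wx":0,"wy":0,"wz":0,"fingers":-1}
    - {"x":0,"y":0,"z":-0.04,"wx":0,"wy":0,"wz":0,"fingers":-1}
    - {"x":0,"y":0,"z":-0.04,"wx":0,"wy":0,"wz":0,"fingers":-1}
    - {"x":0,"y":0,"z":0,"wx":0,"wy":0,"wz":0,"fingers":-1}
  force: 60

```text
clock: 5.62
tool_pos: [0.4357, -0.2695, 0.0682]
eef_rot: [0.985, -0.171, 0.0, -0.001]
contact_force: [0.0, -0.2, -2.1]
opening: 0.28
```

```bash
cat >> h.py <<'E'
YAW=9.2; O=np.array([.512,-.0277])
def nest(x,y=0):
    a=np.radians(YAW);return O+[x*np.cos(a)-y*np.sin(a),x*np.sin(a)+y*np.cos(a)]
E
python3 -c "
from h import *
a=nest(-.055);print(a)
need((*a,.06),YAW-90)"
```

```text
[ 0.45770751 -0.03649347]
t 5.625 pos [ 0.4357 -0.2695  0.0682] F [ 0.05 -0.19 -2.13] M [-0.02 -0.08 -0.01] open mm 24.62
units now-frame [-0.0722 -0.2835  0.0106] target-frame [-0.2831 -0.0737  0.0103] turn [-4.000e-04  1.000e-04  3.395e-01]
```

Call:
apply_moves:
  series:
    - {"x":0,"y":0,"z":0,"wx":0,"wy":0,"wz":0.049,"fingers":-1}
    - {"x":0,"y":0,"z":0,"wx":0,"wy":0,"wz":0.049,"fingers":-1}
    - {"x":0,"y":0,"z":0,"wx":0,"wy":0,"wz":0.049,"fingers":-1}
    - {"x":0,"y":0,"z":0,"wx":0,"wy":0,"wz":0.049,"fingers":-1}
    - {"x":0,"y":0,"z":0,"wx":0,"wy":0,"wz":0.049,"fingers":-1}
    - {"x":0,"y":0,"z":0,"wx":0,"wy":0,"wz":0.049,"fingers":-1}
    - {"x":0,"y":0,"z":0,"wx":0,"wy":0,"wz":0.049,"fingers":-1}
    - {"x":0,"y":0,"z":0,"wx":0,"wy":0,"wz":0,"fingers":-1}

```text
clock: 6.62
tool_pos: [0.4298, -0.2678, 0.0587]
eef_rot: [0.747, -0.665, -0.006, 0.003]
contact_force: [0.4, -0.2, -2.8]
opening: 0.275
```

```bash
python3 -c "
from h import *
a=nest(-.055)
need((*a,.06),YAW-90)"
```

```text
t 6.625 pos [ 0.4298 -0.2678  0.0587] F [ 0.38 -0.23 -2.83] M [ 0.01 -0.01  0.01] open mm 24.2
units now-frame [-0.2831 -0.0682 -0.001 ] target-frame [-0.2798 -0.0807 -0.0016] turn [ 0.004   0.0018 -0.0141]
```

Call:
apply_moves:
  series:
    - {"x":0,"y":0,"z":0,"wx":0.004,"wy":0.002,"wz":-0.014,"fingers":-1}
    - {"x":-0.055,"y":-0.016,"z":0,"wx":0,"wy":0,"wz":0,"fingers":-1}
    - {"x":-0.055,"y":-0.016,"z":0,"wx":0,"wy":0,"wz":0,"fingers":-1}
    - {"x":-0.055,"y":-0.016,"z":0,"wx":0,"wy":0,"wz":0,"fingers":-1}
    - {"x":-0.055,"y":-0.016,"z":0,"wx":0,"wy":0,"wz":0,"fingers":-1}
    - {"x":-0.055,"y":-0.016,"z":0,"wx":0,"wy":0,"wz":0,"fingers":-1}
    - {"x":0,"y":0,"z":0,"wx":0,"wy":0,"wz":0,"fingers":-1}

```text
clock: 7.5
tool_pos: [0.456, -0.0347, 0.0558]
eef_rot: [0.77, -0.638, 0.002, -0.001]
contact_force: [-0.1, -0.3, -2.8]
opening: 0.275
```

```bash
python3 -c "
from h import *
a=nest(-.055)
need((*a,.04),YAW-90)"
```

```text
t 7.5 pos [ 0.456  -0.0347  0.0558] F [-0.06 -0.26 -2.85] M [-0.03 -0.06 -0.01] open mm 24.24
units now-frame [ 0.0026 -0.0017  0.0198] target-frame [ 0.0025 -0.0018  0.0198] turn [-0.0011 -0.0005  0.0081]
```

Call:
apply_moves:
  series:
    - {"x":0.0026,"y":-0.0017,"z":0.02,"wx":-0.001,"wy":-0.0005,"wz":0.008,"fingers":-1}
    - {"x":0,"y":0,"z":0.025,"wx":0,"wy":0,"wz":0,"fingers":-1}
    - {"x":0,"y":0,"z":0.015,"wx":0,"wy":0,"wz":0,"fingers":-1}
    - {"x":0,"y":0,"z":0,"wx":0,"wy":0,"wz":0,"fingers":-1}

```text
clock: 8.0
tool_pos: [0.4574, -0.0413, 0.0041]
eef_rot: [0.76, -0.65, 0.001, 0.001]
contact_force: [-0.4, 1.0, -3.0]
opening: 0.277
```

```bash
python3 -c "
from h import *
a=nest(-.055)
need((*a,-.007),YAW-90)
p,d=shot('top');q,e=shot('scene');tips(q,e)
A=cv2.resize(p[175:295,140:240],(400,480),interpolation=2);B=cv2.resize(q[220:330,205:305],(400,440),interpolation=2);B=np.vstack([B,np.zeros((40,400,3),np.uint8)])
cv2.imwrite('pics/c6.png',np.hstack([A,B])[...,::-1])"
```

```text
t 8.0 pos [ 0.4574 -0.0413  0.0041] F [-0.38  1.03 -2.97] M [0.04 0.02 0.01] open mm 24.37
units now-frame [-0.006  -0.0013  0.0139] target-frame [-0.0059 -0.0013  0.0139] turn [ 0.0001 -0.0006 -0.0013]
-1 496 [-0.058 -0.02  -0.042] [-0.     0.02   0.001] [-0.    -0.     0.     0.     0.     0.001  0.001  0.001]
1 5 [ 0.    -0.017 -0.009] [ 0.002  0.017 -0.007] [-0.009 -0.008 -0.008 -0.008 -0.007]
```

View pics/c6.png

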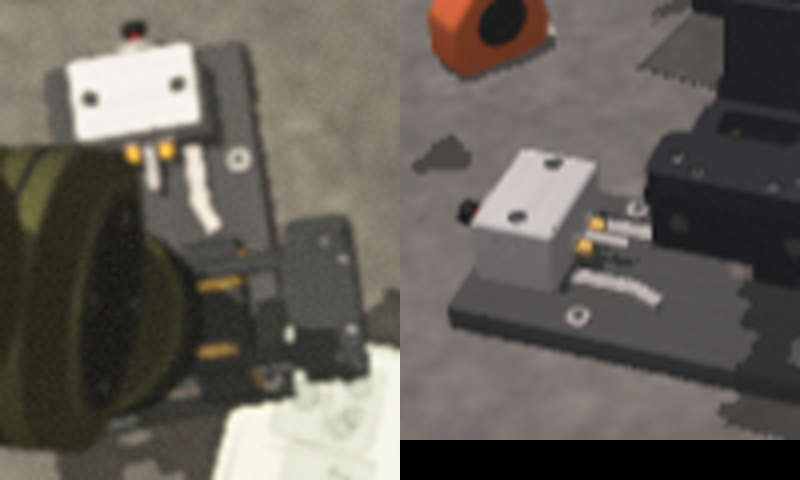

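The block, hidden by the gripper, is over the clear plate behind the guide. The studs are at top-crop (133,155) and (166,150), and the way to them is free. I'll check the guide's centre line from the studs, plunger and rails.

```bash
python3 -c "
from h import *
f=lambda L:(np.array(L)-2)/5+[145,175]
a=np.radians(YAW);R=np.array([[np.cos(a),-np.sin(a)],[np.sin(a),np.cos(a)]])
for n,L,z in(('studs',[(141,193),(183,187)],.0295),('plunger tip,base',[(168,235),(161,185)],.0290),('screws',[(71,233),(272,199),(312,472),(106,507)],.014),('rail ends',[(120,305),(242,288)],.02),('rails',[(120,200),(216,185)],.02)):
  print(n,((cast('top',f(L),z)[:,:2]-O)@R*1e3).round(1).tolist())
"
```

```text
studs [[39.0, 8.3], [38.7, -7.9]]
plunger tip,base [[21.1, 0.3], [40.9, 0.4]]
screws [[30.6, 40.4], [31.2, -39.0], [-76.9, -39.8], [-77.1, 40.0]]
rail ends [[-1.5, 23.8], [-2.6, -23.6]]
rails [[39.4, 18.7], [39.2, -19.0]]
```

Call:
apply_moves:
  series:
    - {"x":-0.006,"y":-0.001,"z":0.004,"wx":0,"wy":-0.0006,"wz":-0.001,"fingers":-1}
    - {"x":0,"y":0,"z":0.004,"wx":0,"wy":0,"wz":0,"fingers":-1}
    - {"x":0,"y":0,"z":0,"wx":0,"wy":0,"wz":0,"fingers":-1}

```text
clock: 8.48
tool_pos: [0.4589, -0.036, -0.0007]
eef_rot: [0.761, -0.648, 0.001, -0.001]
contact_force: [-0.0, -0.2, -1.9]
opening: 0.277
```

```bash
python3 -c "
from h import *
a=nest(-.055)
need((*a,-.007),YAW-90)"
```

```text
t 8.475 pos [ 0.4589 -0.036  -0.0007] F [-0.01 -0.21 -1.88] M [-0.    0.03 -0.01] open mm 24.36
units now-frame [0.0003 0.0016 0.0079] target-frame [0.0003 0.0016 0.0079] turn [-0.0011 -0.0001 -0.0001]
```

The nest pose agrees within about 1 mm. Next I lower gently until it touches the plate.

Call:
apply_moves:
  series:
    - {"x":0,"y":0,"z":0.004,"wx":-0.001,"wy":0,"wz":0,"fingers":-1}
    - {"x":0,"y":0,"z":0.0025,"wx":0,"wy":0,"wz":0,"fingers":-1}
    - {"x":0,"y":0,"z":0,"wx":0,"wy":0,"wz":0,"fingers":-1}

```text
clock: 8.85
tool_pos: [0.4594, -0.0359, -0.0058]
eef_rot: [0.762, -0.648, 0.0, 0.0]
contact_force: [0.2, -0.0, -2.4]
opening: 0.281
```

Call:
apply_moves:
  series:
    - {"x":0,"y":0,"z":0.0015,"wx":0,"wy":0,"wz":0,"fingers":-1}
    - {"x":0,"y":0,"z":0,"wx":0,"wy":0,"wz":0,"fingers":-1}

```text
clock: 9.1
tool_pos: [0.4597, -0.036, -0.0068]
eef_rot: [0.762, -0.648, -0.0, 0.0]
contact_force: [0.6, -0.0, -2.8]
opening: 0.275
```

Call:
apply_moves:
  series:
    - {"x":0,"y":0,"z":0.0012,"wx":0,"wy":0,"wz":0,"fingers":-1}
    - {"x":0,"y":0,"z":0,"wx":0,"wy":0,"wz":0,"fingers":-1}

```text
clock: 9.35
tool_pos: [0.4598, -0.036, -0.0068]
eef_rot: [0.762, -0.648, -0.0, 0.0]
contact_force: [0.1, -0.6, -2.6]
opening: 0.277
```

```bash
python3 -c "
from h import *
a=nest(-.010)
need((*a,-.008),YAW-90)"
```

```text
t 9.35 pos [ 0.4598 -0.036  -0.0068] F [ 0.06 -0.57 -2.6 ] M [-0.01  0.01  0.03] open mm 24.39
units now-frame [ 0.0002 -0.0536  0.0014] target-frame [ 0.0002 -0.0536  0.0014] turn [ 0.0003 -0.0001 -0.    ]
```

Call:
apply_moves:
  series:
    - {"x":0,"y":0,"z":0.002,"wx":0,"wy":0,"wz":0,"fingers":-1}
    - {"x":0,"y":0,"z":0,"wx":0,"wy":0,"wz":0,"fingers":-1}

```text
clock: 9.6
tool_pos: [0.4598, -0.036, -0.0068]
eef_rot: [0.762, -0.648, -0.0, 0.0]
contact_force: [-0.3, 0.2, -2.3]
opening: 0.278
```

Call:
apply_moves:
  series:
    - {"x":0,"y":0,"z":0.002,"wx":0,"wy":0,"wz":0,"fingers":-1}
    - {"x":0,"y":0,"z":0.002,"wx":0,"wy":0,"wz":0,"fingers":-1}

```text
clock: 9.85
tool_pos: [0.4598, -0.0361, -0.0071]
eef_rot: [0.761, -0.648, -0.001, 0.0]
contact_force: [-2.5, 0.8, 23.8]
opening: 0.276
```

It touches the plate at z = -0.007, as predicted. Now I slide into the guide mouth, just short of the plunger.

Call:
apply_moves:
  series:
    - {"x":0,"y":0,"z":0,"wx":0,"wy":0,"wz":0,"fingers":-1}
    - {"x":0,"y":-0.009,"z":0,"wx":0,"wy":0,"wz":0,"fingers":-1}
    - {"x":0,"y":-0.009,"z":0,"wx":0,"wy":0,"wz":0,"fingers":-1}
    - {"x":0,"y":-0.009,"z":0,"wx":0,"wy":0,"wz":0,"fingers":-1}
    - {"x":0,"y":-0.009,"z":0,"wx":0,"wy":0,"wz":0,"fingers":-1}
    - {"x":0,"y":0,"z":0,"wx":0,"wy":0,"wz":0,"fingers":-1}

```text
clock: 10.6
tool_pos: [0.4827, -0.0323, -0.0067]
eef_rot: [0.761, -0.649, -0.006, 0.005]
contact_force: [0.7, 1.1, 0.9]
opening: 0.281
```

```bash
python3 -c "
from h import *
a=nest(-.010)
need((*a,-.007),YAW-90)"
```

```text
t 10.6 pos [ 0.4827 -0.0323 -0.0067] F [0.68 1.1  0.9 ] M [ 0.1  -0.32  0.02] open mm 24.73
units now-frame [ 0.0002 -0.0245 -0.    ] target-frame [ 0.0002 -0.0245  0.0004] turn [ 0.0049  0.0005 -0.0005]
```

Call:
apply_moves:
  series:
    - {"x":0,"y":0,"z":-0.0005,"wx":0.005,"wy":0,"wz":0,"fingers":-1}
    - {"x":0,"y":-0.006,"z":0,"wx":0,"wy":0,"wz":0,"fingers":-1}
    - {"x":0,"y":-0.006,"z":0,"wx":0,"wy":0,"wz":0,"fingers":-1}
    - {"x":0,"y":-0.006,"z":0,"wx":0.001,"wy":0,"wz":0,"fingers":-1}
    - {"x":0,"y":0,"z":0,"wx":0,"wy":0,"wz":0,"fingers":-1}

```text
clock: 11.22
tool_pos: [0.4979, -0.0298, -0.0069]
eef_rot: [0.761, -0.649, 0.0, -0.002]
contact_force: [0.2, 0.6, 0.1]
opening: 0.282
```

```bash
python3 -c "
from h import *
a=nest(-.010)
need((*a,-.007),YAW-90)"
```

```text
t 11.225 pos [ 0.4979 -0.0298 -0.0069] F [0.18 0.63 0.05] M [-0.01  0.01  0.  ] open mm 24.82
units now-frame [ 0.0002 -0.0053  0.0001] target-frame [ 0.0002 -0.0053  0.0001] turn [-0.0011  0.0006 -0.0006]
```

Call:
apply_moves:
  series:
    - {"x":0,"y":-0.006,"z":0,"wx":-0.001,"wy":0,"wz":0,"fingers":-1}
    - {"x":0,"y":-0.006,"z":0,"wx":0,"wy":0,"wz":0,"fingers":-1}
    - {"x":0,"y":-0.005,"z":0,"wx":0,"wy":0,"wz":0,"fingers":-1}
    - {"x":0,"y":-0.003,"z":0,"wx":0,"wy":0,"wz":0,"fingers":-1}

```text
clock: 11.72
tool_pos: [0.5069, -0.0283, -0.0068]
eef_rot: [0.761, -0.649, -0.006, 0.004]
contact_force: [-3.7, -1.4, 6.2]
opening: 0.275
```

```bash
python3 -c "
from h import *
a=nest(.010)
need((*a,-.007),YAW-90)"
```

```text
t 11.725 pos [ 0.5069 -0.0283 -0.0068] F [-3.71 -1.41  6.24] M [-0.15  0.82  0.03] open mm 24.16
units now-frame [ 0.0003 -0.0189 -0.    ] target-frame [ 0.0003 -0.0189  0.0003] turn [ 0.0046  0.0011 -0.001 ]
```

Call:
apply_moves:
  series:
    - {"x":0,"y":-0.001,"z":-0.0004,"wx":0.005,"wy":0.001,"wz":-0.001,"fingers":-1}
    - {"x":0,"y":-0.005,"z":-0.0002,"wx":0.002,"wy":0,"wz":0,"fingers":-1}
    - {"x":0,"y":-0.005,"z":0,"wx":0.002,"wy":0,"wz":0,"fingers":-1}
    - {"x":0,"y":-0.004,"z":0,"wx":0.002,"wy":0,"wz":0,"fingers":-1}

```text
clock: 12.22
tool_pos: [0.5101, -0.0277, -0.007]
eef_rot: [0.761, -0.649, 0.001, -0.002]
contact_force: [-7.5, -1.9, 6.6]
opening: 0.282
```

```bash
python3 -c "
from h import *
a=nest(.010)
need((*a,-.007),YAW-90)"
```

```text
t 12.225 pos [ 0.5101 -0.0277 -0.007 ] F [-7.55 -1.93  6.55] M [-0.47  1.75  0.03] open mm 24.8
units now-frame [ 0.0004 -0.0148  0.0001] target-frame [ 0.0004 -0.0148  0.    ] turn [-0.0013  0.0005 -0.0004]
```

Call:
apply_moves:
  series:
    - {"x":0,"y":-0.007,"z":-0.0003,"wx":0.001,"wy":0,"wz":0,"fingers":-1}
    - {"x":0,"y":-0.007,"z":-0.0003,"wx":0.001,"wy":0,"wz":0,"fingers":-1}
    - {"x":0,"y":-0.007,"z":-0.0003,"wx":0.001,"wy":0,"wz":0,"fingers":-1}

```text
clock: 12.6
tool_pos: [0.5163, -0.0265, -0.0069]
eef_rot: [0.76, -0.649, -0.004, 0.001]
contact_force: [-10.3, -2.0, 7.0]
opening: 0.28
```

```bash
python3 -c "
from h import *
a=nest(.010)
need((*a,-.007),YAW-90)"
```

```text
t 12.6 pos [ 0.5163 -0.0265 -0.0069] F [-10.31  -2.     7.04] M [-0.45  1.97 -0.05] open mm 24.61
units now-frame [ 0.0006 -0.007   0.0001] target-frame [ 0.0007 -0.007   0.0001] turn [ 0.0021  0.0013 -0.0011]
```

Call:
apply_moves:
  series:
    - {"x":0,"y":-0.006,"z":-0.0003,"wx":0.003,"wy":0.001,"wz":-0.001,"fingers":-1}
    - {"x":0,"y":-0.006,"z":-0.0003,"wx":0.002,"wy":0,"wz":0,"fingers":-1}

```text
clock: 12.85
tool_pos: [0.5175, -0.0264, -0.0069]
eef_rot: [0.761, -0.649, -0.003, 0.002]
contact_force: [-10.6, -2.4, 6.1]
opening: 0.276
```

```bash
python3 -c "
from h import *
a=nest(.010)
need((*a,-.007),YAW-90)
p,d=shot('top');q,e=shot('scene')
A=cv2.resize(p[175:245,145:215],(400,400),interpolation=2);B=cv2.resize(q[240:300,210:270],(400,400),interpolation=2)
cv2.imwrite('pics/c7.png',np.hstack([A,B])[...,::-1])"
```

```text
t 12.85 pos [ 0.5175 -0.0264 -0.0069] F [-10.63  -2.43   6.06] M [-0.41  1.95  0.02] open mm 24.31
units now-frame [ 0.0005 -0.0055  0.0001] target-frame [ 0.0005 -0.0055  0.0001] turn [ 0.0021  0.0007 -0.0006]
```

View pics/c7.png

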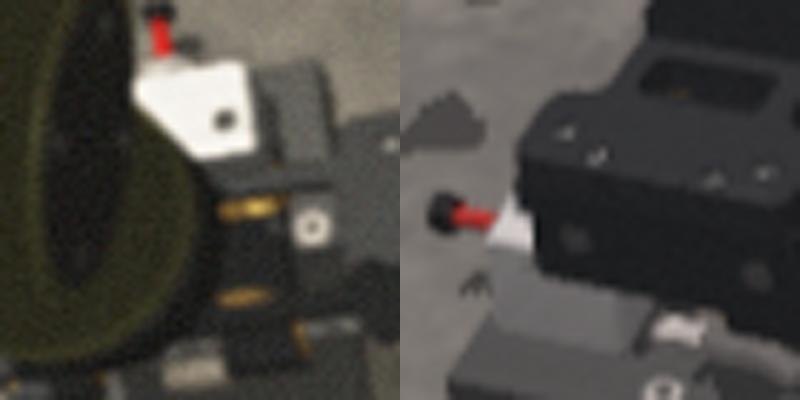

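The red tail has come out: top crop (162,35), scene crop (470,215). The gripper body is clear of the housing and about 4.4 mm remain. Small pushes, watching the force.

Call:
apply_moves:
  series:
    - {"x":0,"y":-0.007,"z":-0.0003,"wx":0.003,"wy":0.001,"wz":-0.001,"fingers":-1}
    - {"x":0,"y":-0.007,"z":-0.0003,"wx":0.002,"wy":0,"wz":0,"fingers":-1}

```text
clock: 13.2
tool_pos: [0.5193, -0.0262, -0.0069]
eef_rot: [0.761, -0.648, -0.003, 0.003]
contact_force: [-9.7, -2.1, 7.2]
opening: 0.278
```

Call:
apply_moves:
  series:
    - {"x":0,"y":-0.007,"z":-0.0003,"wx":0.002,"wy":0,"wz":0,"fingers":-1}

```text
clock: 13.32
tool_pos: [0.5197, -0.026, -0.0068]
eef_rot: [0.761, -0.649, -0.004, 0.004]
contact_force: [-10.8, -2.3, 8.6]
opening: 0.28
```

```bash
python3 -c "
from h import *
a=nest(.010)
need((*a,-.007),YAW-90)"
```

```text
t 13.325 pos [ 0.5197 -0.026  -0.0068] F [-10.77  -2.33   8.59] M [-0.39  2.11  0.01] open mm 24.63
units now-frame [ 0.0005 -0.0027  0.0002] target-frame [ 0.0005 -0.0027  0.0002] turn [ 0.0036  0.0006 -0.0005]
```

Call:
apply_moves:
  series:
    - {"x":0,"y":-0.007,"z":-0.0006,"wx":0.004,"wy":0.0005,"wz":-0.0005,"fingers":-1}
    - {"x":0,"y":-0.007,"z":-0.0004,"wx":0.003,"wy":0,"wz":0,"fingers":-1}

```text
clock: 13.58
tool_pos: [0.5212, -0.0258, -0.0069]
eef_rot: [0.761, -0.649, -0.003, 0.002]
contact_force: [-11.3, -2.0, 7.0]
opening: 0.28
```

Call:
apply_moves:
  series:
    - {"x":0,"y":-0.007,"z":-0.0004,"wx":0.003,"wy":0,"wz":0,"fingers":-1}

```text
clock: 13.7
tool_pos: [0.5211, -0.0257, -0.0069]
eef_rot: [0.761, -0.649, -0.004, 0.002]
contact_force: [-12.4, -2.8, 7.2]
opening: 0.28
```

```bash
python3 -c "
from h import *
a=nest(.010)
need((*a,-.007),YAW-90)"
```

```text
t 13.7 pos [ 0.5211 -0.0257 -0.0069] F [-12.38  -2.77   7.17] M [-0.45  2.29 -0.02] open mm 24.63
units now-frame [ 0.0006 -0.0009  0.0001] target-frame [ 0.0006 -0.0009  0.0001] turn [ 0.0027  0.001  -0.0008]
```

Call:
apply_moves:
  series:
    - {"x":0,"y":-0.009,"z":-0.0005,"wx":0.003,"wy":0.001,"wz":-0.001,"fingers":-1}

```text
clock: 13.82
tool_pos: [0.5211, -0.0258, -0.0069]
eef_rot: [0.761, -0.648, -0.004, 0.004]
contact_force: [-15.9, -3.2, 9.9]
opening: 0.278
```

Call:
apply_moves:
  series:
    - {"x":0,"y":-0.011,"z":-0.0005,"wx":0.003,"wy":0,"wz":0,"fingers":-1}

```text
clock: 13.95
tool_pos: [0.5209, -0.0258, -0.0068]
eef_rot: [0.761, -0.649, -0.007, 0.006]
contact_force: [-17.8, -2.9, 14.4]
opening: 0.282
```

```bash
python3 -c "
from h import *
a=nest(.010)
need((*a,-.007),YAW-90)"
```

```text
t 13.95 pos [ 0.5209 -0.0258 -0.0068] F [-17.77  -2.93  14.36] M [-0.67  3.41  0.15] open mm 24.77
units now-frame [ 0.0005 -0.0011  0.0003] target-frame [ 0.0005 -0.0011  0.0003] turn [ 0.0062  0.0009 -0.0006]
```

The travel has stalled at nest x of about 9.2 while the axial force rises to 18 N, so it is on the studs. Now I level the roughly 1° of pitch while keeping the push on.

Call:
apply_moves:
  series:
    - {"x":0,"y":-0.007,"z":-0.0004,"wx":0.009,"wy":0.001,"wz":-0.0005,"fingers":-1}
    - {"x":0,"y":-0.008,"z":-0.0004,"wx":0.006,"wy":0,"wz":0,"fingers":-1}

```text
clock: 14.2
tool_pos: [0.5216, -0.0257, -0.007]
eef_rot: [0.761, -0.649, 0.002, -0.003]
contact_force: [-11.7, -2.2, 8.1]
opening: 0.275
```

```bash
python3 -c "
from h import *
a=nest(.010)
need((*a,-.007),YAW-90)"
```

```text
t 14.2 pos [ 0.5216 -0.0257 -0.007 ] F [-11.66  -2.21   8.14] M [-0.55  2.58 -0.03] open mm 24.24
units now-frame [ 0.0005 -0.0003  0.    ] target-frame [ 0.0005 -0.0003  0.    ] turn [-0.0025  0.0005 -0.0007]
```

Call:
apply_moves:
  series:
    - {"x":0,"y":-0.011,"z":-0.0003,"wx":0.002,"wy":0.0005,"wz":-0.0005,"fingers":-1}

```text
clock: 14.32
tool_pos: [0.5214, -0.0257, -0.007]
eef_rot: [0.761, -0.649, -0.001, 0.0]
contact_force: [-18.3, -2.9, 14.6]
opening: 0.278
```

```bash
python3 -c "
from h import *
a=nest(.010)
need((*a,-.007),YAW-90)
for i in range(10): snapshot('scene')
need((*a,-.007),YAW-90)"
```

```text
t 14.325 pos [ 0.5214 -0.0257 -0.007 ] F [-18.25  -2.92  14.59] M [-0.77  3.58  0.03] open mm 24.45
units now-frame [ 0.0005 -0.0005  0.    ] target-frame [ 0.0005 -0.0005  0.    ] turn [ 0.0007  0.0005 -0.0007]
t 14.825 pos [ 0.5215 -0.0257 -0.007 ] F [-14.64  -2.9   12.02] M [-0.68  3.13 -0.02] open mm 24.4
units now-frame [ 0.0006 -0.0004  0.    ] target-frame [ 0.0006 -0.0004  0.    ] turn [ 0.0007  0.0005 -0.0007]
```

It is level and stable at about 15 N. I'll push a bit more firmly with less downward load, then take a final look.

Call:
apply_moves:
  series:
    - {"x":0,"y":-0.015,"z":-0.0012,"wx":0.002,"wy":0.0005,"wz":-0.0005,"fingers":-1}

```text
clock: 14.95
tool_pos: [0.521, -0.0258, -0.0068]
eef_rot: [0.761, -0.649, -0.007, 0.006]
contact_force: [-22.2, -5.2, 10.4]
opening: 0.277
```

```bash
python3 -c "
from h import *
a=nest(.010)
need((*a,-.007),YAW-90)
for i in range(14): snapshot('scene')
need((*a,-.007),YAW-90)
p,d=shot('top');q,e=shot('scene')
need((*a,-.007),YAW-90)
A=cv2.resize(p[165:245,140:220],(400,400),interpolation=2);B=cv2.resize(q[225:305,205:285],(400,400),interpolation=2)
cv2.imwrite('pics/c8.png',np.hstack([A,B])[...,::-1])"
```

```text
t 14.95 pos [ 0.521  -0.0258 -0.0068] F [-22.22  -5.2   10.44] M [-0.95  4.37  0.1 ] open mm 24.33
units now-frame [ 0.0006 -0.001   0.0003] target-frame [ 0.0006 -0.0009  0.0003] turn [ 0.006   0.0007 -0.0008]
t 15.65 pos [ 0.521  -0.0258 -0.0068] F [-20.06  -3.48  11.17] M [-0.84  3.96  0.1 ] open mm 24.4
units now-frame [ 0.0005 -0.001   0.0002] target-frame [ 0.0005 -0.001   0.0003] turn [ 0.0059  0.0007 -0.0007]
t 15.75 pos [ 0.521  -0.0258 -0.0068] F [-20.39  -4.19  12.17] M [-0.87  3.87  0.12] open mm 24.67
units now-frame [ 0.0005 -0.001   0.0003] target-frame [ 0.0005 -0.001   0.0003] turn [ 0.0059  0.0007 -0.0007]
```

View pics/c8.png

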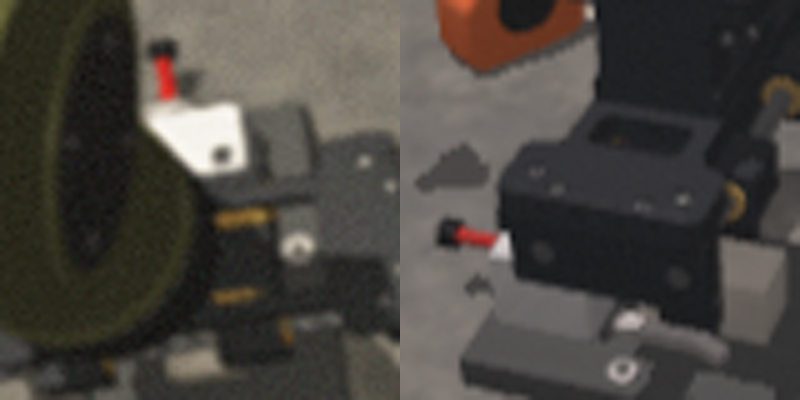

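The tail is well out, at top crop (163,75) and scene crop (475,238), with the cap about 7 px further than when free. The stronger push tilted the gripper 1°, so I'll level it at a slightly lower push and measure the plunger travel from the cap.

Call:
apply_moves:
  series:
    - {"x":0,"y":-0.009,"z":-0.0004,"wx":0.0085,"wy":0.0007,"wz":-0.0007,"fingers":-1}
    - {"x":0,"y":-0.013,"z":-0.0004,"wx":0.004,"wy":0.0003,"wz":-0.0003,"fingers":-1}

```text
clock: 16.0
tool_pos: [0.5213, -0.0258, -0.007]
eef_rot: [0.761, -0.649, -0.004, 0.003]
contact_force: [-19.9, -4.2, 18.1]
opening: 0.276
```

```bash
python3 -c "
from h import *
a=nest(.010)
for i in range(14): snapshot('scene')
need((*a,-.007),YAW-90)
al=np.radians(YAW);ax=np.array([np.cos(al),np.sin(al)])
for n,win in(('top',(slice(168,190),slice(164,182))),('scene',(slice(258,285),slice(208,240)))):
  r=[]
  for im in(np.load(n+'0.npz')['p'],shot(n)[0]):
    m=np.zeros(im.shape[:2],bool);m[win]=(im[win].max(2)<55);l=cv2.connectedComponentsWithStats(m.astype(np.uint8));k=1+l[2][1:,4].argmax();uv=l[3][k]
    r.append((cast(n,uv,.0265)[0,:2]-O)@ax);print(n,uv.round(1),l[2][k,4],r[-1].round(4))
  print('travel mm',1e3*(r[1]-r[0]))
need((*a,-.007),YAW-90)
"
```

```text
t 16.7 pos [ 0.5212 -0.0258 -0.007 ] F [-17.53  -2.79  13.27] M [-0.74  3.54  0.02] open mm 24.8
units now-frame [ 0.0005 -0.0008  0.    ] target-frame [ 0.0005 -0.0008  0.    ] turn [ 0.0032  0.0006 -0.0005]
top [173.4 181.6] 8 0.1017
top [165.  179.3] 65 0.1089
travel mm 7.271279936413356
scene [221.2 272.4] 15 0.1021
scene [232.6 271.6] 240 0.0824
travel mm -19.765901552620978
t 16.8 pos [ 0.5212 -0.0258 -0.007 ] F [-18.16  -3.68  15.01] M [-0.76  3.52  0.01] open mm 24.6
units now-frame [ 0.0005 -0.0007  0.    ] target-frame [ 0.0005 -0.0007  0.0001] turn [ 0.0032  0.0006 -0.0006]
```

Call:
apply_moves:
  series:
    - {"x":0,"y":-0.012,"z":-0.0006,"wx":0.006,"wy":0.0006,"wz":-0.0006,"fingers":-1}

```text
clock: 16.92
tool_pos: [0.5213, -0.0258, -0.0069]
eef_rot: [0.761, -0.649, -0.003, 0.003]
contact_force: [-15.4, -3.0, 9.0]
opening: 0.281
```

```bash
python3 -c "
from h import *
a=nest(.010)
for i in range(12): snapshot('scene')
need((*a,-.007),YAW-90)
al=np.radians(YAW);ax=np.array([np.cos(al),np.sin(al)])
for n,wins in(('top',((slice(177,185),slice(169,178)),(slice(170,179),slice(168,177)))),('scene',((slice(266,279),slice(215,227)),(slice(265,278),slice(208,220))))):
  r=[]
  for im,win in zip((np.load(n+'0.npz')['p'],shot(n)[0]),wins):
    m=np.zeros(im.shape[:2],bool);m[win]=(im[win].max(2)<60);l=cv2.connectedComponentsWithStats(m.astype(np.uint8));k=1+l[2][1:,4].argmax();uv=l[3][k]
    r.append((cast(n,uv,.0265)[0,:2]-O)@ax);print(n,uv.round(1),l[2][k,4],r[-1].round(4))
  print('travel mm',1e3*(r[1]-r[0]))
need((*a,-.007),YAW-90)
"
```

```text
t 17.525 pos [ 0.5213 -0.0258 -0.007 ] F [-16.32  -3.76  11.47] M [-0.69  3.19  0.03] open mm 24.12
units now-frame [ 0.0005 -0.0007  0.    ] target-frame [ 0.0005 -0.0007  0.0001] turn [ 0.0027  0.0005 -0.0004]
top [173.  181.7] 10 0.1016
top [172.  174.5] 10 0.1164
travel mm 14.731166036194606
scene [221.2 272.4] 18 0.1021
scene [214.2 271. ] 15 0.1168
travel mm 14.65753597841113
t 17.625 pos [ 0.5213 -0.0258 -0.0069] F [-15.4   -3.08  11.45] M [-0.72  3.26  0.02] open mm 24.3
units now-frame [ 0.0004 -0.0007  0.0001] target-frame [ 0.0004 -0.0007  0.0001] turn [ 0.0027  0.0005 -0.0004]
```

Both views give 14.7 mm of plunger travel, so the block is on its stops. One last levelling row at the same push.

Call:
apply_moves:
  series:
    - {"x":0,"y":-0.012,"z":-0.0003,"wx":0.009,"wy":0.0005,"wz":-0.0005,"fingers":-1}
    - {"x":0,"y":-0.013,"z":-0.0004,"wx":0.003,"wy":0.0003,"wz":-0.0003,"fingers":-1}

```text
clock: 17.88
tool_pos: [0.5214, -0.0258, -0.007]
eef_rot: [0.761, -0.649, -0.003, 0.002]
contact_force: [-19.3, -2.8, 14.2]
opening: 0.28
```

```bash
python3 -c "
from h import *
a=nest(.010)
for i in range(12): snapshot('scene')
need((*a,-.007),YAW-90)
for i in range(12): snapshot('scene')
need((*a,-.007),YAW-90)
"
```

```text
t 18.475 pos [ 0.5213 -0.0258 -0.007 ] F [-18.75  -4.1   13.55] M [-0.83  3.56  0.06] open mm 24.61
units now-frame [ 0.0005 -0.0006  0.    ] target-frame [ 0.0005 -0.0006  0.    ] turn [ 0.0021  0.0008 -0.0006]
t 19.075 pos [ 0.5213 -0.0257 -0.007 ] F [-18.22  -3.51  13.64] M [-0.79  3.6   0.01] open mm 24.49
units now-frame [ 0.0006 -0.0006  0.    ] target-frame [ 0.0006 -0.0006  0.    ] turn [ 0.0021  0.0008 -0.0005]
```

It is steady at about 18.5 N axial with 0.4° of residual pitch. Handing in.

```bash
python3 -c "
from plant import *
print(finish_job())"
```

```text
the job is handed in; nothing more can be done
None
```

The 50 mm bright steel block is in the guide, pressed against the two brass studs, and I handed the job in still gripping it with the push on. I did not touch any of the other loose things.

**Last checks**
- **Push:** it settled at about 18.5 N along the guide and held steady over the last 0.6 s I watched. The highest reading on the way in was about 23 N.
- **Plunger travel:** the tail cap moved 14.7 mm in both camera views, against 15 mm nominal. I measured this one levelling move before the end.
- **Seating:** the arm stopped advancing while the force kept rising, which fits firm contact with the studs.
- **Time:** the clock read about 19 s at hand-in.

**What disagreed or stayed imperfect**
- **TCP height:** the reported TCP height did not match the camera. The real fingertips sat about 31 mm higher, so I worked from the pictures and from the touch on the plate.
- **Tilt and downward load:** about 0.4° of forward-back tilt in the gripper and about 13 N of vertical force at the wrist remain, as the gripper bears down on the plate. Both camera views of the block's end were blocked by the gripper, so I did not see directly that it is square.
- **Final position:** the reported position ends about 0.5 mm short of the nominal seat, which is within the calibration and grasp error.

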